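Rest the lopsided fixation-lamp arm on its holder

TASK

Pick up the fixation-lamp arm, the one with the bare-steel clamp block, by its balance point (well towards the heavy steel end, not mid-bar) so that it stays level, and lower it onto the white holder: steel block in the blue tray, black lamp cup in the grey tray. Let go and leave it lying flat in both trays. Do not disturb the black plastic arm, the glasses case or the cleaner bottle.

Things in the scene. Friction and masses are not known exactly. Their poses are not given: they have to be found in the camera images.
- lamp_arm: Lamp arm on the bench, 0.4-0.7 kg, 44 mm high. Origin: mid-length, underside; x runs from clamp to lamp, z up. 16 mm square aluminium bar, x -118 to +120 mm, centreline 28 mm up. Heavy bare-steel clamp block, 40 (x) x 44 x 44 mm, centred at x = -138, starts nearer the robot; black thumbscrew at +y. Light black lamp cup with green lens, 36 mm across, 44 high, at x = +138. Balances at x = -67 mm.
- lamp_arm_balance (a point): Balance point of the lamp arm, on the bar's centreline, 28 mm above the underside, at the arm's x = -67 mm: 51 mm from the inner face of the steel block, 67 mm from mid-bar. Grip the bar here across its 16 mm width, within 20 mm along the bar. Same axes as the arm.
- holder: White holder fixed to the bench, 370 x 100 mm. Origin: centre of its underside; x from blue tray to grey tray, z up. Trays on pedestals, 84 x 84 mm inside, floor 45 mm above the bench, lip 6 mm high: blue at x = -138 mm (nearer the robot), grey at +138. Between them only a 12 mm base plate. The arm lies right with its origin 45 mm above the holder's and the x axes agreeing.
- spare_arm: Bystander, leave alone: a look-alike arm of the same size and shape and the same axes, all black plastic (black block, black bar) with a white cup. Origin: middle of its length, on its underside.
- glasses_case: Bystander, leave alone: closed glasses case, black below and blue above, 52 x 140 x 38 mm, origin at the centre of its underside, y along its length.
- cleaner: Bystander, leave alone: clear lens-cleaner bottle with a blue cap, 48 mm across, 120 mm high, standing upright, origin at the centre of its underside.

How it is judged:
By the outcome, as a careful person would: the job done as asked, in the order asked, and still so for the second after the job is handed in, with the robot touching nothing.
It also fails if it takes over 40 s, if anything falls off the work surface, if the arm or the gripper's body presses on something with over 40 N, if the wrist force passes 120 N, or if a joint passes its speed limit or range.

ROBOT

A 6-joint arm with a two-finger parallel gripper is mounted at the origin on the work surface. World frame = base frame: x ahead of the robot, y to its left, z up, the work surface at z = 0. Lengths are in m, angles in rad, forces in N, time in s.
With the tool pointing down it reaches from about 0.35 to 0.85 m from the base axis. Payload 8.1 kg.
Tool frame: the origin (TCP) lies at the very end of the fingers, on their centre line; the grasp point (between the pads) lies 19 mm behind it; z points along the fingers, y is the direction in which the jaws open and shut (so a half turn about z gives the same grasp; the last joint's range is limited). The gripper opens to 93 mm and grips with 3 to 60 N. Pads are 15 mm wide; open, the fingers measure 128 mm over their backs; the gripper's body (75 mm by 188 mm) begins 65 mm behind the grasp point.
Start: joints at [-1.313, 0.13, 1.488, -0, 1.523, -0.085], TCP at [0.202, -0.565, 0.219] pointing down, gripper open.
Joint ranges: [-2.96, 2.96], [-0.89, 2.26], [0.02, 2.5], [-1.34, 4.48], [0, 2.73], [-2.66, 2.66]. Speed limits (rad/s): [2.39, 2.39, 2.79, 3.14, 3.14, 3.14].

INTERFACE

Orientations are given as a unit quaternion [x, y, z, w].
In Python, from cell import bot gives the robot as it stands.
- The arm moves only by the shell command python3 -m pendant 'ROWS' [FORCE]. ROWS is JSON, a list of rows, each an object with "dr": the turn, a rotation vector about the tool's x, y, z each as a share of 6 degrees, from -1 to 1, a list of three; "dp": the shift along the tool's x, y, z each as a share of 0.2 m, from -1 to 1, a list of three; "claw": the opening, from -1 (shut) to 1 (fully open), so that 0 is half open. A call has 1 to 12 rows; each row shifts and turns the commanded pose from where the row before left it, along the tool's axes as they then stand; what a row does not reach is not made up. A row lasts 1/10 s, in which the tool goes at most 50 mm and 8.59 degrees, less where a joint would pass 70% of its speed; a pose out of reach is approached as far as the arm can. A call with a number of a shift or a turn outside -1 to 1 is refused whole. A call with a gripper value outside its range is refused whole. The fingers move at their own pace and stop on an object; FORCE is the grip in N (left out, the last holds). Time passes only in rows, so rows that do not move let the fingers close. It gives the time, the measured TCP pose, the force and the opening at its end, in the units of the state.
- bot.observe(): the state, without advancing time (a new reading comes with each control period).
- bot.read_camera(name): name is "side" or "top"; returns a dict with "img" (384x512x3 uint8, red, green, blue), "z_map" (384x512 float32, m along the optical axis (not along the pixel's ray), 0 where there is no reading), "mtx" (3x3 intrinsics, pixels), "dist" ([k1, k2, p1, p2, k3] as OpenCV has them; the pictures are not rectified), "extrinsics" (4x4, takes a point from camera to world coordinates). Camera axes: x right, y up, looking along -z (the intrinsics and any distortion apply to the point x, -y, -z); pixel columns grow to the right and rows downward; lengths in m; the calibration is good to about 2 mm. A picture is of the moment at which its call begins.
- bot.finish_job(): hands the job in, once; it reports no verdict.
The state is a dict: "clock": time; "joint_positions": joint angles; "qd": joint speeds; "tau": joint torques, N m; "position": TCP position; "tcp_rot": TCP orientation; "contact_force": force on the tool from outside, world axes, zero at the start; "wrist_torque": the same for the moment, N m; "grip_width": finger opening in m.
Only numpy, scipy, OpenCV 4.12 (cv2) and the standard library are available. Lean on these libraries where they do the work, as an engineer would, in place of code of your own. Each camera call takes 0.05 s, during which the arm holds its last target.

## Working session

There is one attempt and no reset: what is moved stays moved. The work goes in short steps, Python scripts to look and compute and a shell command to move; the robot and the scene stay as the last step left them, time stands still between calls to the robot, and variables do not carry over. Pictures are saved under pics/ and viewed, and the job is handed in when it is done.

```bash
ls; mkdir -p pics; python3 - <<'E'
from cell import bot
import cv2,numpy as np
s=bot.observe()
for k in s: print(k,np.round(s[k],4))
for n in("top","side"):
    c=bot.read_camera(n); cv2.imwrite(f"pics/{n}0.png",c["img"][:,:,::-1]); np.savez(f"{n}0.npz",**c)
    print(n,c["mtx"],c["dist"],c["extrinsics"])
E
```

```text
pics
clock 0.0
joint_positions [-1.3134  0.1312  1.4893 -0.      1.523  -0.0854]
qd [ 0.001  -0.0008 -0.0009  0.0002 -0.001   0.0001]
tau [ 8.00000e-04 -5.59833e+01 -4.91768e+01  7.66000e-02  3.50000e-02
 -2.00000e-04]
position [ 0.2015 -0.5645  0.2176]
tcp_rot [ 9.853e-01  1.705e-01 -1.000e-04 -9.000e-04]
contact_force [0.1196 0.2904 0.9934]
wrist_torque [-0.036  -0.0136 -0.0194]
grip_width 0.0929
top [[380.57897131   0.         258.38112068]
 [  0.         380.57897131 194.60799538]
 [  0.           0.           1.        ]] [-0.09560367  0.          0.          0.          0.        ] [[ 0.01268103  0.98763447 -0.15626053  0.48835549]
 [-0.99988043  0.01114167 -0.01072322  0.0144531 ]
 [-0.00884962  0.15637782  0.98765766  0.86288759]
 [ 0.          0.          0.          1.        ]]
side [[497.75215862   0.         253.29279672]
 [  0.         497.75215862 196.22347899]
 [  0.           0.           1.        ]] [0.02340373 0.         0.         0.         0.        ] [[-0.79594527  0.37077632 -0.47853533  0.14635616]
 [-0.60531742 -0.47718177  0.63709369  0.65042102]
 [ 0.00787092  0.79675748  0.60424794  0.64363905]
 [ 0.          0.          0.          1.        ]]
```

View pics/top0.png

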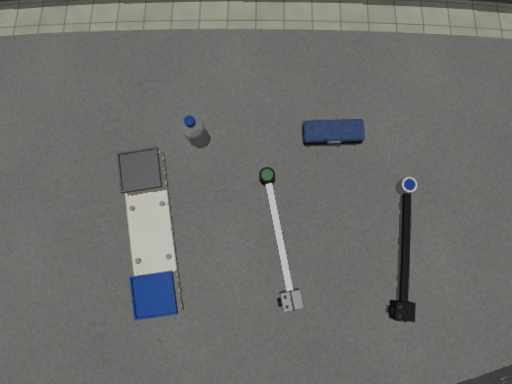

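View pics/side0.png

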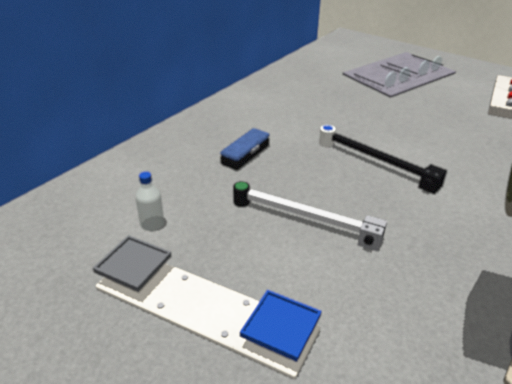

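The top view shows the lamp arm from its green lens at about (267,175) to its steel block at (291,300). The grey tray is at (140,171) and the blue tray at (153,296). The black spare arm is on the right, at about (405,250). Next I'll measure these.

```bash
cat > h.py <<'E'
import numpy as np,cv2
def rays(c,px):
    u=cv2.undistortPoints(np.float64(px).reshape(-1,1,2),c["mtx"],c["dist"]).reshape(-1,2)
    d=np.c_[u[:,0],-u[:,1],-np.ones(len(u))]
    E=c["extrinsics"]; return E[:3,3],d@E[:3,:3].T
def plane(c,px,z):
    o,d=rays(c,px); return o+d*((z-o[2])/d[:,2])[:,None]
def depth(c,px):
    o,d=rays(c,px); p=np.int32(np.round(px)).reshape(-1,2); return o+d*c["z_map"][p[:,1],p[:,0]][:,None]
def blobs(m,mn=30):
    n,l,s,ce=cv2.connectedComponentsWithStats(m.astype(np.uint8))
    return [(ce[i],s[i],l==i) for i in range(1,n) if s[i,4]>=mn]
def rect(mask):
    cs,_=cv2.findContours(mask.astype(np.uint8),cv2.RETR_EXTERNAL,cv2.CHAIN_APPROX_NONE)
    return max(cs,key=cv2.contourArea)
E
python3 - <<'E'
from h import *
np.set_printoptions(precision=4,suppress=True)
for n in("top","side"):
    c=dict(np.load(n+"0.npz")); hsv=cv2.cvtColor(c["img"],cv2.COLOR_RGB2HSV); H,S,V=cv2.split(hsv)
    print("==",n)
    for nm,m,z in [("green",(H>40)&(H<85)&(S>80)&(V>40),.044),("blue",(H>105)&(H<130)&(S>150)&(V>80),.051),("white",(V>175)&(S<60),.036),("grey",(V>50)&(V<75)&(S<60),.051)]:
        for ce,s,mm in blobs(m,40):
            if nm=="grey" and s[4]<900: continue
            ys,xs=np.nonzero(mm); P=depth(c,np.c_[xs,ys])
            r=cv2.minAreaRect(rect(mm)); B=plane(c,cv2.boxPoints(r),z)
            print(nm,ce,s,"plane",plane(c,[ce],z)[0],"depth med",np.median(P,0))
            if s[4]>300: print("   box",B[:,:2].round(4).tolist(),"sides",np.linalg.norm(B[0]-B[1]),np.linalg.norm(B[1]-B[2]))
E
```

```text
== top
green [266.7768 174.125 ] [261 169  12  12 112] plane [0.6637 0.0055 0.044 ] depth med [0.6638 0.005  0.044 ]
blue [188.825 120.35 ] [184 116  11  10  80] plane [0.7841 0.1818 0.051 ] depth med [0.7598 0.1678 0.1186]
blue [409.3067 184.16  ] [405 180  10  10  75] plane [ 0.6438 -0.3079  0.051 ] depth med [ 0.6452 -0.3104  0.0441]
blue [152.9944 295.2816] [ 130  272   47   48 1797] plane [0.3995 0.2426 0.051 ] depth med [0.3989 0.2441 0.0443]
   box [[0.4368, 0.2969], [0.4506, 0.2058], [0.3629, 0.1909], [0.3487, 0.2807]] sides 0.09207014356587173 0.08900858279598453
white [278.5751 235.5038] [266 183  26 108 659] plane [ 0.53   -0.0214  0.036 ] depth med [ 0.531  -0.0203  0.0349]
   box [[0.6432, 0.0087], [0.6461, -0.0049], [0.4168, -0.0519], [0.4141, -0.0389]] sides 0.013885448184289087 0.2340571427059555
white [150.1433 232.4896] [ 126  190   50   86 3168] plane [0.5325 0.2594 0.036 ] depth med [0.5332 0.267  0.011 ]
   box [[0.6167, 0.3232], [0.6291, 0.2294], [0.4526, 0.1997], [0.4396, 0.2904]] sides 0.0945886136539714 0.17900830384401187
== side
green [240.9468 185.883 ] [2
[... 2409 characters left out ...]
.5329 0.2786 0.0117]
   box [[0.6857, 0.3601], [0.7519, 0.2564], [0.3555, 0.2081], [0.3361, 0.2997]] sides 0.12303131964394347 0.39932867209280076
white [330.5    272.3077] [325 267  11  11  52] plane [0.3967 0.0987 0.036 ] depth med [ 0.413   0.0677 -0.0003]
white [342.625 326.75 ] [338 324   9   8  40] plane [0.3254 0.1856 0.036 ] depth med [0.3352 0.1584 0.0003]
white [338.4754 345.1311] [334 336  10  17  61] plane [0.3141 0.2181 0.036 ] depth med [ 0.3243  0.1944 -0.0002]
white [370.3333 362.1875] [366 354  11  14  48] plane [0.2648 0.2156 0.036 ] depth med [0.2711 0.1901 0.0004]
white [509.4062 374.9531] [507 367   5  17  64] plane [0.1056 0.1169 0.036 ] depth med [0.1044 0.0967 0.0125]
```

```bash
python3 - <<'E'
from h import *
np.set_printoptions(precision=4,suppress=True)
for n in("top","side"):
    c=dict(np.load(n+"0.npz")); yy,xx=np.mgrid[:384,:512]
    P=depth(c,np.c_[xx.ravel(),yy.ravel()]).reshape(384,512,3)
    print(n)
    sel=(P[...,2]>.035)&(P[...,2]<.06)
    for ce,s,m in blobs(sel,60):
        q=P[m]
        if s[4]>30000: continue
        r=cv2.minAreaRect(np.float32(q[:,:2])); print(ce.round(),s[4],"medz",np.median(q[:,2]),"mean",q.mean(0),"rect",r)
    hi=(P[...,2]>.005)
    for ce,s,m in blobs(hi,300):
        q=P[m]
        if s[4]<30000: print("  any",ce.round(),s[4],cv2.minAreaRect(np.float32(q[:,:2])),q[:,2].max())
    hsv=cv2.cvtColor(c["img"],cv2.COLOR_RGB2HSV); 
    w=(hsv[...,2]>170)&(hsv[...,1]<60)&(P[...,2]>.005)&(P[...,2]<.02)
    for ce,s,m in blobs(w,500):
        q=plane(c,np.argwhere(m)[:,::-1],.012); print("  base",cv2.minAreaRect(np.float32(q[:,:2])))
c=dict(np.load("top0.npz"))
print(c["img"][160:185:6,125:160:6].tolist())
E
```

```text
top
[334. 130.] 1032 medz 0.036816633627025086 mean [ 0.7702 -0.146   0.0369] rect ((0.7706260085105896, -0.1463899463415146), (0.05044056847691536, 0.13698191940784454), 1.9787944555282593)
[198. 137.] 81 medz 0.048370054533525275 mean [0.7459 0.1588 0.0481] rect ((0.7499337792396545, 0.16243129968643188), (0.021102460101246834, 0.04722411930561066), 28.670419692993164)
[139. 170.] 1724 medz 0.044485744630471 mean [0.6713 0.2904 0.0451] rect ((0.671809196472168, 0.2901560068130493), (0.09226618707180023, 0.09388852119445801), 9.978439331054688)
[267. 178.] 267 medz 0.042697116500259646 mean [0.6549 0.0041 0.0415] rect ((0.6462746262550354, 0.00586231704801321), (0.06875428557395935, 0.03311966359615326), 0.5440012216567993)
[408. 184.] 207 medz 0.043158135146168175 mean [ 0.6452 -0.3092  0.0428] rect ((0.6457732319831848, -0.31060728430747986), (0.034098878502845764, 0.034527916461229324), 69.56409454345703)
[275. 212.] 94 medz 0.035843270148829987 mean [ 0.5804 -0.0126  0.036 ] rect ((0.5794565081596375, -0.01200597733259201), (0.06124303489923477, 0.01545422151684761), 10.78992748
[... 4308 characters left out ...]
10. 306.] 13539 ((0.3799978196620941, 0.3512767553329468), (0.30382537841796875, 0.6956959962844849), 61.58294677734375) 0.6436390483550777
  base ((0.5339623689651489, 0.2682114839553833), (0.368930459022522, 0.10033639520406723), 9.77564525604248)
[[[96, 96, 98], [95, 96, 98], [96, 97, 98], [96, 98, 100], [96, 97, 99], [96, 97, 99]], [[94, 96, 98], [96, 96, 98], [97, 98, 100], [97, 97, 100], [97, 98, 100], [97, 99, 100]], [[96, 97, 99], [96, 97, 99], [97, 98, 100], [97, 98, 100], [97, 99, 100], [98, 100, 101]], [[95, 97, 98], [97, 98, 100], [97, 98, 99], [97, 99, 101], [98, 99, 100], [98, 99, 102]], [[97, 97, 99], [96, 97, 99], [97, 100, 100], [97, 98, 99], [99, 100, 102], [99, 100, 101]]]
```

The measurements agree with the sizes given: tray spacing is 275 mm against 276, and bar height is 36 mm. Balance point is about (0.463, -0.0355) with yaw 11.7°. Holder centre is about (0.535, 0.267) with yaw 9.7°.

```bash
cat > go.py <<'E'
import sys,numpy as np
from scipy.spatial.transform import Rotation as R
from cell import bot
x,y,z,yaw=map(float,sys.argv[1:5])
s=bot.observe(); r=R.from_quat(s["tcp_rot"]); c,n=np.cos(np.radians(yaw)),np.sin(np.radians(yaw))
T=R.from_matrix(np.array([[c,n,0],[n,-c,0],[0,0,-1]]))
print("pos",np.round(s["position"],4),"F",np.round(s["contact_force"],1),"M",np.round(s["wrist_torque"],2),"w",round(float(s["grip_width"]),4),"t",s["clock"],"q",np.round(s["joint_positions"],2))
d=np.array([x,y,z])-s["position"]
print("turn total (share 6deg)",np.round(np.degrees((r.inv()*T).as_rotvec())/6,3))
print("shift in current axes (share .2)",np.round(r.inv().apply(d)/.2,3)," in target axes",np.round(T.inv().apply(d)/.2,3))
E
python3 go.py 0.463 -0.0355 0.22 11.7
```

```text
pos [ 0.2016 -0.5646  0.2177] F [ 0.4  0.1 -0.6] M [ 0.03  0.04 -0.03] w 0.0928 t 0.1 q [-1.31  0.13  1.49  0.    1.52 -0.09]
turn total (share 6deg) [-0.016 -0.     1.324]
shift in current axes (share .2) [ 2.12  -2.052 -0.008]  in target axes [ 1.816 -2.325 -0.012]
```

```bash
python3 -m pendant '[{"dr":[0,0,0.66],"dp":[0,0,0],"claw":1},{"dr":[0,0,0.66],"dp":[0,0,0],"claw":1},{"dr":[0,0,0],"dp":[0.12,-0.155,0],"claw":1},{"dr":[0,0,0],"dp":[0.12,-0.155,0],"claw":1},{"dr":[0,0,0],"dp":[0.12,-0.155,0],"claw":1},{"dr":[0,0,0],"dp":[0.12,-0.155,0],"claw":1},{"dr":[0,0,0],"dp":[0.12,-0.155,0],"claw":1},{"dr":[0,0,0],"dp":[0.12,-0.155,0],"claw":1},{"dr":[0,0,0],"dp":[0.12,-0.155,0],"claw":1},{"dr":[0,0,0],"dp":[0.12,-0.155,0],"claw":1},{"dr":[0,0,0],"dp":[0.12,-0.155,0],"claw":1},{"dr":[0,0,0],"dp":[0.12,-0.155,0],"claw":1}]' 25; python3 go.py 0.463 -0.0355 0.22 11.7
```

```text
clock: 1.3
position: [0.3739, -0.2112, 0.2184]
tcp_rot: [0.995, 0.102, -0.0, -0.0]
contact_force: [0.6, 0.1, -0.1]
grip_width: 0.0931
pos [ 0.3739 -0.2112  0.2184] F [ 0.6  0.1 -0.1] M [-0.03  0.07 -0.05] w 0.0931 t 1.3 q [-0.63 -0.35  1.93  0.    1.56  0.73]
turn total (share 6deg) [-0.002  0.001  0.001]
shift in current axes (share .2) [ 0.614 -0.77  -0.008]  in target axes [ 0.614 -0.77  -0.008]
```

```bash
python3 -m pendant '[{"dr":[0,0,0],"dp":[0.123,-0.155,0],"claw":1},{"dr":[0,0,0],"dp":[0.123,-0.155,0],"claw":1},{"dr":[0,0,0],"dp":[0.123,-0.155,0],"claw":1},{"dr":[0,0,0],"dp":[0.123,-0.155,0],"claw":1},{"dr":[0,0,0],"dp":[0.123,-0.155,0],"claw":1},{"dr":[0,0,0],"dp":[0,0,0],"claw":1},{"dr":[0,0,0],"dp":[0,0,0],"claw":1},{"dr":[0,0,0],"dp":[0,0,0],"claw":1}]'; python3 go.py 0.463 -0.0355 0.01 11.7
python3 - <<'E'
from cell import bot
import cv2
for n in("top","side"): cv2.imwrite(f"pics/{n}1.png",bot.read_camera(n)["img"][:,:,::-1])
E
```

```text
clock: 2.1
position: [0.4622, -0.0367, 0.2183]
tcp_rot: [0.995, 0.102, -0.0, 0.0]
contact_force: [1.0, -0.7, -0.3]
grip_width: 0.0927
pos [ 0.4622 -0.0367  0.2183] F [ 1.  -0.7 -0.3] M [-0.02  0.02  0.01] w 0.0927 t 2.1 q [-0.19 -0.25  1.85 -0.    1.54  1.18]
turn total (share 6deg) [ 0.001  0.008 -0.   ]
shift in current axes (share .2) [ 0.006 -0.005  1.042]  in target axes [ 0.005 -0.005  1.042]
```

View pics/side1.png

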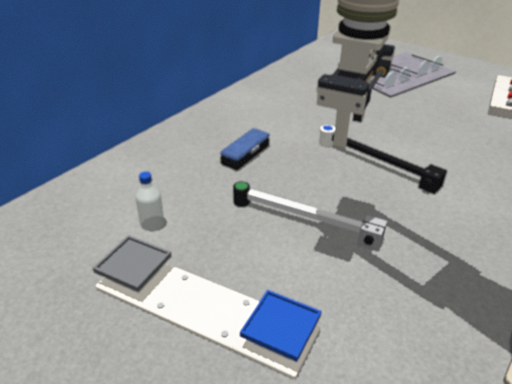

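The side view shows the gripper above the bar on the block side, with the neighbouring objects untouched. I'll descend and close.

```bash
python3 -m pendant '[{"dr":[0,0,0],"dp":[0.005,-0.005,0.15],"claw":1},{"dr":[0,0,0],"dp":[0,0,0.18],"claw":1},{"dr":[0,0,0],"dp":[0,0,0.18],"claw":1},{"dr":[0,0,0],"dp":[0,0,0.18],"claw":1},{"dr":[0,0,0],"dp":[0,0,0.16],"claw":1},{"dr":[0,0,0],"dp":[0,0,0.12],"claw":1},{"dr":[0,0,0],"dp":[0,0,0.07],"claw":1},{"dr":[0,0,0],"dp":[0,0,0],"claw":1},{"dr":[0,0,0],"dp":[0,0,0],"claw":1}]'; python3 go.py 0.463 -0.0355 0.01 11.7
python3 - <<'E'
from cell import bot
import cv2
for n in("top","side"): cv2.imwrite(f"pics/{n}2.png",bot.read_camera(n)["img"][:,:,::-1])
E
```

```text
clock: 3.1
position: [0.4634, -0.0356, 0.011]
tcp_rot: [0.995, 0.101, -0.0, 0.0]
contact_force: [0.2, 0.4, 1.2]
grip_width: 0.0923
pos [ 0.4634 -0.0356  0.011 ] F [0.2 0.4 1.2] M [ 0.02 -0.01  0.  ] w 0.0923 t 3.1 q [-0.19 -0.02  2.05 -0.    1.12  1.18]
turn total (share 6deg) [ 0.     0.001 -0.01 ]
shift in current axes (share .2) [-0.002 -0.001  0.005]  in target axes [-0.002 -0.001  0.005]
```

View pics/side2.png

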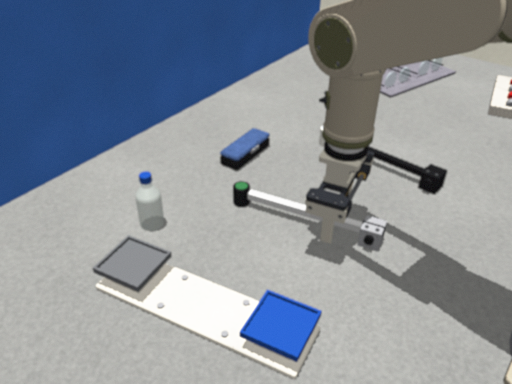

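The fingers straddle the bar near the block. I'll close at 35 N and lift slightly.

```bash
python3 -m pendant '[{"dr":[0,0,0],"dp":[0,0,0],"claw":-1},{"dr":[0,0,0],"dp":[0,0,0],"claw":-1},{"dr":[0,0,0],"dp":[0,0,0],"claw":-1},{"dr":[0,0,0],"dp":[0,0,0],"claw":-1},{"dr":[0,0,0],"dp":[0,0,0],"claw":-1},{"dr":[0,0,0],"dp":[0,0,0],"claw":-1},{"dr":[0,0,0],"dp":[0,0,0],"claw":-1},{"dr":[0,0,0],"dp":[0,0,0],"claw":-1},{"dr":[0,0,0],"dp":[0,0,0],"claw":-1},{"dr":[0,0,0],"dp":[0,0,0],"claw":-1}]' 35;  python3 go.py 0.463 -0.0355 0.06 11.7
```

```text
clock: 4.2
position: [0.4634, -0.0348, 0.0106]
tcp_rot: [0.995, 0.102, -0.0, -0.0]
contact_force: [-0.0, 0.3, -0.7]
grip_width: 0.0178
pos [ 0.4634 -0.0348  0.0106] F [-0.   0.3 -0.7] M [ 0.03 -0.01  0.03] w 0.0178 t 4.2 q [-0.19 -0.02  2.05  0.    1.11  1.18]
turn total (share 6deg) [-0.    -0.     0.003]
shift in current axes (share .2) [-0.003  0.003 -0.247]  in target axes [-0.003  0.003 -0.247]
```

```bash
python3 -m pendant '[{"dr":[0,0,0],"dp":[0,0,0],"claw":-1},{"dr":[0,0,0],"dp":[0,0,0],"claw":-1},{"dr":[0,0,0],"dp":[0,0,0],"claw":-1},{"dr":[0,0,0],"dp":[0,0,0],"claw":-1}]';python3 -m pendant '[{"dr":[0,0,0],"dp":[0,0,-0.05],"claw":-1},{"dr":[0,0,0],"dp":[0,0,-0.1],"claw":-1},{"dr":[0,0,0],"dp":[0,0,-0.1],"claw":-1},{"dr":[0,0,0],"dp":[0,0,-0.1],"claw":-1},{"dr":[0,0,0],"dp":[0,0,-0.1],"claw":-1},{"dr":[0,0,0],"dp":[0,0,-0.05],"claw":-1},{"dr":[0,0,0],"dp":[0,0,0],"claw":-1},{"dr":[0,0,0],"dp":[0,0,0],"claw":-1}]';  python3 go.py 0.463 -0.0355 0.11 11.7
python3 - <<'E'
from cell import bot
import cv2,numpy as np
for n in("top","side"): c=bot.read_camera(n);np.savez(f"{n}3.npz",**c);cv2.imwrite(f"pics/{n}3.png",c["img"][:,:,::-1])
E
```

```text
clock: 4.6
position: [0.4635, -0.0349, 0.0106]
tcp_rot: [0.995, 0.102, 0.0, 0.0]
contact_force: [0.4, -1.0, -0.5]
grip_width: 0.0156
clock: 5.4
position: [0.4629, -0.0347, 0.1099]
tcp_rot: [0.995, 0.102, -0.0, -0.0]
contact_force: [-0.8, -0.6, -5.6]
grip_width: 0.0158
pos [ 0.4629 -0.0347  0.1099] F [-0.8 -0.6 -5.6] M [-0.01  0.04  0.  ] w 0.0158 t 5.4 q [-0.19 -0.16  1.98  0.    1.32  1.18]
turn total (share 6deg) [-0.004  0.008  0.004]
shift in current axes (share .2) [-0.     0.004 -0.   ]  in target axes [-0.     0.004 -0.   ]
```

View pics/side3.png

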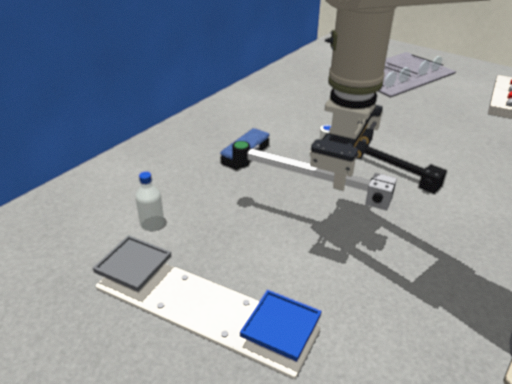

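View pics/top3.png

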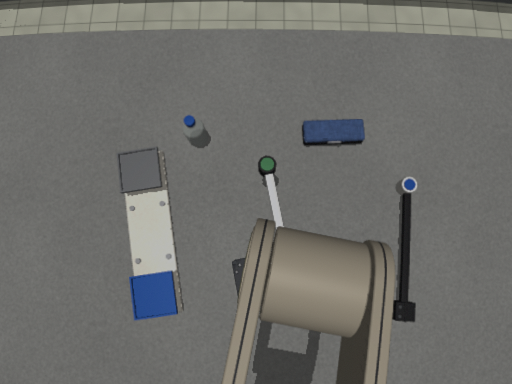

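The arm hangs lifted, with the lens at (241,147) in the side view and near (267,164) in the top view. The force reading is 5.6 N, as expected for its weight. I'll check the level numerically and get the arm's pose in the grip.

```bash
python3 - <<'E'
from h import *
np.set_printoptions(precision=4,suppress=True)
O=[]
for n in("top","side"):
    c=dict(np.load(n+"3.npz")); H,S,V=cv2.split(cv2.cvtColor(c["img"],cv2.COLOR_RGB2HSV))
    for ce,s,m in blobs((H>40)&(H<85)&(S>80)&(V>40),40):
        ys,xs=np.nonzero(m);q=depth(c,np.c_[xs,ys]); print(n,ce,s[4],"lens",np.median(q,0), plane(c,[ce],.143)[0]); O.append((n,rays(c,[ce])))
    yy,xx=np.mgrid[:384,:512]; P=depth(c,np.c_[xx.ravel(),yy.ravel()]).reshape(384,512,3)
    w=(V>140)&(S<60)&(P[...,2]>.11)&(P[...,2]<.16)
    for ce,s,m in blobs(w,40):
        q=P[m]; print("  bright",ce,s[4],"z pct",np.percentile(q[:,2],[5,50,95]),"mean",q.mean(0),cv2.minAreaRect(np.float32(q[:,:2])))
        t=q[q[:,2]>np.percentile(q[:,2],40)]
        for x0 in np.arange(.38,.66,.04):
            k=q[abs(q[:,0]-x0)<.01]
            if len(k)>3: print("    x",round(x0,2),"ztop",np.percentile(k[:,2],85),"y",k[:,1].mean())
E
```

```text
top [266.7432 163.6554] 148 lens [0.6631 0.0064 0.143 ] [0.6633 0.0068 0.143 ]
  bright [273.8688 199.9752] 404 z pct [0.132 0.134 0.136] mean [ 0.5937 -0.0077  0.134 ] ((0.5932782888412476, -0.007647529244422913), (0.10495930910110474, 0.014859952963888645), 11.732272148132324)
    x 0.54 ztop 0.13544866083956572 y -0.017798678400097703
    x 0.58 ztop 0.13546847541983734 y -0.010633469866987837
    x 0.62 ztop 0.13504308786187494 y -0.0021561765274335795
side [240.7959 144.7143] 98 lens [0.6611 0.0066 0.1427] [0.6612 0.0066 0.143 ]
  bright [285.2309 160.917 ] 446 z pct [0.1314 0.134  0.1355] mean [ 0.5699 -0.0107  0.1338] ((0.5618194341659546, -0.01376974955201149), (0.1730620115995407, 0.01913445256650448), 11.434789657592773)
    x 0.5 ztop 0.13546579683534235 y -0.023536829782643383
    x 0.54 ztop 0.13500879602815277 y -0.016952079675368045
    x 0.58 ztop 0.1348382128900844 y -0.008789928474962228
    x 0.62 ztop 0.13507997772348865 y -0.00046061940025612263
  bright [376.7295 181.5459] 403 z pct [0.1337 0.1421 0.1437] mean [ 0.4008 -0.0461  0.1403] ((0.41309139132499695, -0.04517628252506256), (0.08275043219327927, 0.04521266371011734), 11.043543815612793)
    x 0.38 ztop 0.1434070076498409 y -0.049036705678170554
    x 0.42 ztop 0.13551289828908772 y -0.04301127931955557
    x 0.46 ztop 0.13544929204590964 y -0.034553299331965874
```

It's level to about 0.5 mm. Now I'll carry it over the holder, clearing the bottle by about 40 mm.

```bash
python3 go.py 0.470 0.256 0.15 9.7
```

```text
pos [ 0.4624 -0.0346  0.1092] F [ 1.   0.6 -5.1] M [0.02 0.04 0.04] w 0.0155 t 5.5 q [-0.19 -0.16  1.98  0.    1.32  1.18]
turn total (share 6deg) [-0.009  0.022  0.337]
shift in current axes (share .2) [ 0.332 -1.415 -0.203]  in target axes [ 0.282 -1.426 -0.204]
```

```bash
python3 -m pendant '[{"dr":[0,0,0.17],"dp":[0,0,-0.1],"claw":-1},{"dr":[0,0,0.17],"dp":[0,0,-0.1],"claw":-1},{"dr":[0,0,0],"dp":[0.016,-0.08,0],"claw":-1},{"dr":[0,0,0],"dp":[0.03,-0.15,0],"claw":-1},{"dr":[0,0,0],"dp":[0.032,-0.16,0],"claw":-1},{"dr":[0,0,0],"dp":[0.032,-0.16,0],"claw":-1},{"dr":[0,0,0],"dp":[0.032,-0.16,0],"claw":-1},{"dr":[0,0,0],"dp":[0.032,-0.16,0],"claw":-1},{"dr":[0,0,0],"dp":[0.032,-0.16,0],"claw":-1},{"dr":[0,0,0],"dp":[0.03,-0.15,0],"claw":-1},{"dr":[0,0,0],"dp":[0.028,-0.14,0],"claw":-1},{"dr":[0,0,0],"dp":[0.018,-0.106,0],"claw":-1}]'
python3 -m pendant '[{"dr":[0,0,0],"dp":[0,0,0],"claw":-1},{"dr":[0,0,0],"dp":[0,0,0],"claw":-1},{"dr":[0,0,0],"dp":[0,0,0],"claw":-1}]'
python3 go.py 0.470 0.256 0.056 9.7
python3 - <<'E'
from cell import bot
import cv2,numpy as np
for n in("top","side"): c=bot.read_camera(n);np.savez(f"{n}4.npz",**c);cv2.imwrite(f"pics/{n}4.png",c["img"][:,:,::-1])
E
```

```text
clock: 6.7
position: [0.4701, 0.2572, 0.149]
tcp_rot: [0.996, 0.085, -0.001, 0.0]
contact_force: [-0.3, 0.5, -4.2]
grip_width: 0.0159
clock: 7.0
position: [0.4707, 0.2549, 0.1497]
tcp_rot: [0.996, 0.084, -0.001, 0.0]
contact_force: [-0.1, 0.6, -4.4]
grip_width: 0.0159
pos [0.4707 0.2549 0.1497] F [-0.1  0.6 -4.4] M [-0.03 -0.01  0.01] w 0.0159 t 7.0 q [ 0.4   0.    1.75 -0.    1.39  1.8 ]
turn total (share 6deg) [ 0.007  0.015 -0.007]
shift in current axes (share .2) [-0.002 -0.006  0.469]  in target axes [-0.002 -0.006  0.469]
```

View pics/side4.png

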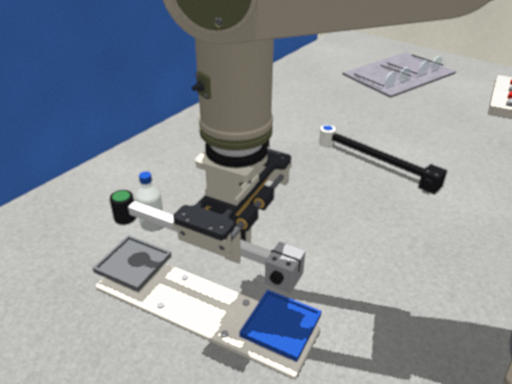

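View pics/top4.png

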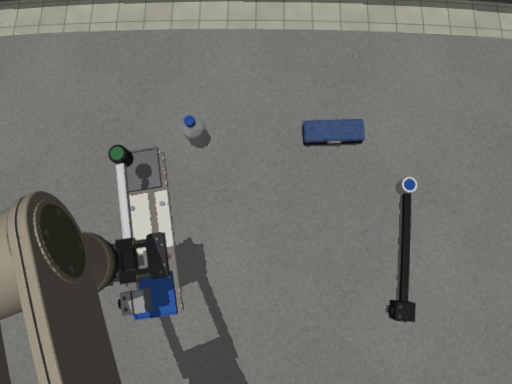

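```bash
python3 - <<'E'
from h import *
np.set_printoptions(precision=4,suppress=True)
for n in("top","side"):
    c=dict(np.load(n+"4.npz")); H,S,V=cv2.split(cv2.cvtColor(c["img"],cv2.COLOR_RGB2HSV))
    for ce,s,m in blobs((H>40)&(H<85)&(S>80)&(V>40),40):
        ys,xs=np.nonzero(m);q=depth(c,np.c_[xs,ys]); print(n,ce,s[4],"lens",np.median(q,0))
    yy,xx=np.mgrid[:384,:512]; P=depth(c,np.c_[xx.ravel(),yy.ravel()]).reshape(384,512,3)
    w=(S<60)&(V>70)&(P[...,2]>.179)&(P[...,2]<.19)&(P[...,0]<.43)
    for ce,s,m in blobs(w,40):
        q=P[m]; print("  block top",ce,s[4],"mean",q.mean(0),cv2.minAreaRect(np.float32(q[:,:2])))
E
```

```text
top [116.4843 152.8742] 159 lens [0.672  0.289  0.1826]
  block top [132.7631 302.5723] 477 mean [0.4001 0.2417 0.1822] ((0.40069711208343506, 0.24294640123844147), (0.04069390147924423, 0.0436704121530056), 9.818754196166992)
side [120.6707 195.982 ] 167 lens [0.6703 0.2891 0.1837]
  block top [285.1916 257.0256] 741 mean [0.3977 0.2443 0.1829] ((0.39876723289489746, 0.24218998849391937), (0.04224124923348427, 0.046053264290094376), 11.24154281616211)
```

The lens and block centres are each within 1–2 mm of the tray centres. I'll lower it.

```bash
python3 -m pendant '[{"dr":[0,0,0],"dp":[0,-0.005,0.05],"claw":-1},{"dr":[0,0,0],"dp":[0,0,0.09],"claw":-1},{"dr":[0,0,0],"dp":[0,0,0.09],"claw":-1},{"dr":[0,0,0],"dp":[0,0,0.09],"claw":-1},{"dr":[0,0,0],"dp":[0,0,0.06],"claw":-1},{"dr":[0,0,0],"dp":[0,0,0.04],"claw":-1},{"dr":[0,0,0],"dp":[0,0,0.03],"claw":-1},{"dr":[0,0,0],"dp":[0,0,0],"claw":-1},{"dr":[0,0,0],"dp":[0,0,0],"claw":-1}]'
python3 go.py 0.470 0.256 0.056 9.7
```

```text
clock: 8.0
position: [0.4714, 0.2569, 0.0612]
tcp_rot: [0.996, 0.084, 0.0, -0.0]
contact_force: [-0.1, -0.0, -4.8]
grip_width: 0.0157
pos [0.4714 0.2569 0.0612] F [-0.1 -0.  -4.8] M [0.06 0.02 0.01] w 0.0157 t 8.0 q [0.4  0.09 1.82 0.   1.22 1.81]
turn total (share 6deg) [-0.002 -0.009 -0.004]
shift in current axes (share .2) [-0.008  0.003  0.026]  in target axes [-0.008  0.003  0.026]
```

```bash
python3 -m pendant '[{"dr":[0,0,0],"dp":[0,0,0.01],"claw":-1},{"dr":[0,0,0],"dp":[0,0,0.005],"claw":-1},{"dr":[0,0,0],"dp":[0,0,0.005],"claw":-1},{"dr":[0,0,0],"dp":[0,0,0],"claw":-1}]'
python3 -m pendant '[{"dr":[0,0,0],"dp":[0,0,0.005],"claw":-1},{"dr":[0,0,0],"dp":[0,0,0],"claw":-1}]'
python3 go.py 0.470 0.256 0.056 9.7
```

```text
clock: 8.4
position: [0.4708, 0.2568, 0.0566]
tcp_rot: [0.996, 0.084, -0.0, 0.0]
contact_force: [-0.0, 1.0, -4.0]
grip_width: 0.0156
clock: 8.6
position: [0.471, 0.2568, 0.0557]
tcp_rot: [0.996, 0.084, 0.0, -0.0]
contact_force: [-0.3, -1.0, -4.6]
grip_width: 0.0154
pos [0.471  0.2568 0.0557] F [-0.3 -1.  -4.6] M [ 0.03 -0.03  0.01] w 0.0154 t 8.6 q [ 0.4   0.1   1.83 -0.    1.21  1.81]
turn total (share 6deg) [-0.    -0.002 -0.003]
shift in current axes (share .2) [-0.005  0.003 -0.002]  in target axes [-0.005  0.003 -0.002]
```

Not touching yet, so I'll go down in 0.5–1 mm steps.

```bash
for i in 1; do python3 -m pendant '[{"dr":[0,0,0],"dp":[0,0,0.004],"claw":-1},{"dr":[0,0,0],"dp":[0,0,0],"claw":-1}]'; done
python3 -m pendant '[{"dr":[0,0,0],"dp":[0,0,0.003],"claw":-1},{"dr":[0,0,0],"dp":[0,0,0],"claw":-1}]'
```

```text
clock: 8.8
position: [0.4711, 0.2568, 0.0556]
tcp_rot: [0.996, 0.084, 0.0, 0.0]
contact_force: [-4.2, -1.3, 5.1]
grip_width: 0.0159
clock: 9.0
position: [0.4712, 0.2569, 0.0556]
tcp_rot: [0.996, 0.084, 0.0, -0.0]
contact_force: [-6.8, -2.9, 9.8]
grip_width: 0.0154
```

It's seated: the force reversed at exactly the expected height. I'll ease off and open gently.

```bash
python3 -m pendant '[{"dr":[0,0,0],"dp":[0,0,-0.004],"claw":-1},{"dr":[0,0,0],"dp":[0,0,0],"claw":-1}]' 5
python3 -m pendant '[{"dr":[0,0,0],"dp":[0,0,0],"claw":-0.4},{"dr":[0,0,0],"dp":[0,0,0],"claw":-0.2},{"dr":[0,0,0],"dp":[0,0,0],"claw":0.2},{"dr":[0,0,0],"dp":[0,0,0],"claw":0.2},{"dr":[0,0,0],"dp":[0,0,0],"claw":0.2},{"dr":[0,0,0],"dp":[0,0,0],"claw":0.2},{"dr":[0,0,0],"dp":[0,0,0],"claw":0.2},{"dr":[0,0,0],"dp":[0,0,0],"claw":0.2}]'
python3 go.py 0.470 0.256 0.22 9.7
python3 - <<'E'
from cell import bot
import cv2,numpy as np
for n in ("side",): c=bot.read_camera(n);cv2.imwrite(f"pics/{n}5.png",c["img"][:,:,::-1])
E
```

```text
clock: 9.2
position: [0.4713, 0.2569, 0.0556]
tcp_rot: [0.996, 0.084, 0.0, -0.0]
contact_force: [-2.9, -1.6, 5.4]
grip_width: 0.016
clock: 10.0
position: [0.4709, 0.2568, 0.055]
tcp_rot: [0.996, 0.084, 0.0, -0.0]
contact_force: [-0.6, 0.7, 0.4]
grip_width: 0.0558
pos [0.4709 0.2568 0.055 ] F [-0.6  0.7  0.4] M [ 0.05 -0.    0.03] w 0.0558 t 10.0 q [0.4  0.1  1.83 0.   1.21 1.81]
turn total (share 6deg) [-0.    -0.    -0.003]
shift in current axes (share .2) [-0.005  0.003 -0.825]  in target axes [-0.005  0.003 -0.825]
```

View pics/side5.png

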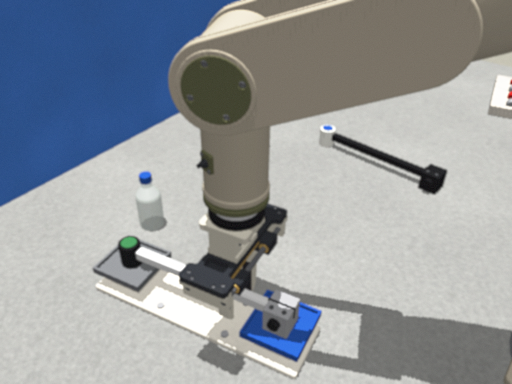

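The side view shows the cup at (130,250) in the grey tray and the block at (282,315) in the blue tray. The gripper is open and reads no force. Now I'll retreat straight up and then swing clear for the check.

```bash
python3 -m pendant '[{"dr":[0,0,0],"dp":[0,0,-0.06],"claw":0.2},{"dr":[0,0,0],"dp":[0,0,-0.15],"claw":0.2},{"dr":[0,0,0],"dp":[0,0,-0.2],"claw":0.2},{"dr":[0,0,0],"dp":[0,0,-0.2],"claw":0.2},{"dr":[0,0,0],"dp":[0,0,-0.2],"claw":0.2},{"dr":[0,0,0],"dp":[0,0.15,0],"claw":0.2},{"dr":[0,0,0],"dp":[0,0.2,0],"claw":0.2},{"dr":[0,0,0],"dp":[0,0.2,0],"claw":0.2},{"dr":[0,0,0],"dp":[0,0.2,0],"claw":0.2},{"dr":[0,0,0],"dp":[0,0.2,0],"claw":0.2},{"dr":[0,0,0],"dp":[0,0.2,0],"claw":0.2},{"dr":[0,0,0],"dp":[0,0.1,0],"claw":0.2}]'
python3 -m pendant '[{"dr":[0,0,0],"dp":[0,0,0],"claw":0.2},{"dr":[0,0,0],"dp":[0,0,0],"claw":0.2},{"dr":[0,0,0],"dp":[0,0,0],"claw":0.2}]'
python3 - <<'E'
from cell import bot
from h import *
np.set_printoptions(precision=4,suppress=True)
im=[]
for n in("top","side"):
    c=bot.read_camera(n);im.append(c["img"][:,:,::-1]); b=dict(np.load(n+"0.npz"))
    cv2.imwrite(f"pics/{n}6.png",im[-1])
    H,S,V=cv2.split(cv2.cvtColor(c["img"],cv2.COLOR_RGB2HSV))
    for ce,s,m in blobs((H>40)&(H<85)&(S>80)&(V>40),40):
        ys,xs=np.nonzero(m);q=depth(c,np.c_[xs,ys]); print(n,ce,s[4],"lens",np.median(q,0))
    yy,xx=np.mgrid[:384,:512]; P=depth(c,np.c_[xx.ravel(),yy.ravel()]).reshape(384,512,3)
    w=(P[...,2]>.084)&(P[...,2]<.095)&(P[...,0]<.43)&(P[...,1]>.2)&(P[...,1]<.3)
    for ce,s,m in blobs(w,40): q=P[m]; print("  block top",s[4],"mean",q.mean(0),cv2.minAreaRect(np.float32(q[:,:2])))
    w=(V>140)&(S<60)&(P[...,2]>.07)&(P[...,2]<.1)&(P[...,1]>.2)
    for ce,s,m in blobs(w,60):
        q=P[m]; print("  bright",s[4],"mean",q.mean(0),"z slope/m",np.polyfit(q[:,0],q[:,2],1)[0],cv2.minAreaRect(np.float32(q[:,:2])))
print(bot.observe()["clock"])
E
```

```text
clock: 11.25
position: [0.5132, 0.0074, 0.2182]
tcp_rot: [0.997, 0.083, 0.001, 0.001]
contact_force: [0.9, 0.1, 0.3]
grip_width: 0.0557
clock: 11.55
position: [0.5129, 0.0112, 0.2175]
tcp_rot: [0.996, 0.085, 0.0, -0.0]
contact_force: [-0.4, 0.2, -0.3]
grip_width: 0.0557
top [131.9767 164.3101] 129 lens [0.673  0.2913 0.0888]
  block top 207 mean [0.4002 0.2555 0.0882] ((0.39941659569740295, 0.2558448612689972), (0.04010043665766716, 0.02452804148197174), 1.4095063209533691)
  bright 805 mean [0.5373 0.2687 0.0799] z slope/m 6.247917792239163e-05 ((0.5377583503723145, 0.26873862743377686), (0.23547807335853577, 0.016417428851127625), 9.410432815551758)
side [128.4121 242.4364] 165 lens [0.671  0.2907 0.0894]
  block top 720 mean [0.3981 0.2462 0.0885] ((0.39942067861557007, 0.24407009780406952), (0.04169483110308647, 0.04614232853055), 9.649922370910645)
  bright 1627 mean [0.5063 0.2656 0.082 ] z slope/m -0.02785871857907996 ((0.5177648067474365, 0.26563459634780884), (0.28139862418174744, 0.030158141627907753), 5.999034881591797)
  bright 269 mean [0.4012 0.2322 0.0885] z slope/m -0.0065446293712037125 ((0.40187355875968933, 0.23188762366771698), (0.03956296294927597, 0.021009407937526703), 7.764458179473877)
11.65
```

View pics/side6.png

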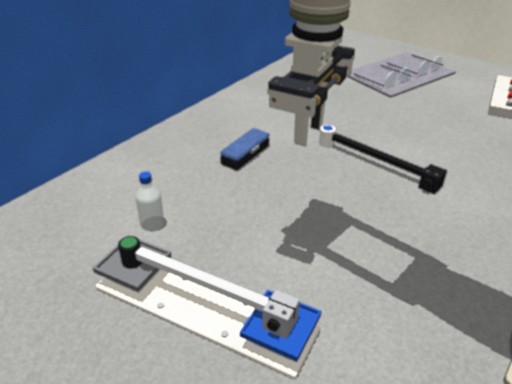

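View pics/top6.png

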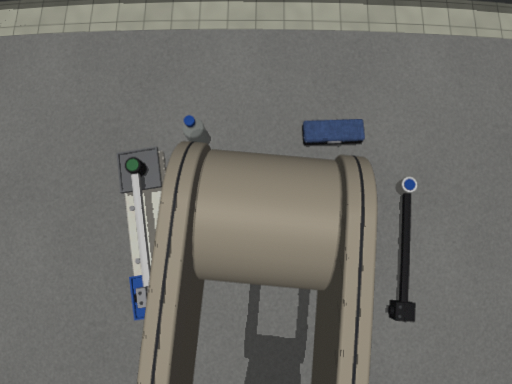

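Both views show the lamp arm lying flat in both trays. The bottle (146,200), the case (245,148) and the black arm are where they were in the first pictures, and the robot is clear of everything. Handing in.

```bash
python3 -c "
from cell import bot
print(bot.finish_job())"
```

```text
the job is handed in; nothing more can be done
None
```

The lamp arm is lying flat on the white holder, with the steel block in the blue tray and the black lamp cup in the grey tray. I gripped it within a few mm of its balance point, and it stayed level when lifted. I then lowered it until it touched down, let go, and moved the robot clear. Handed in at about 11.7 s; no verdict was reported.

- **Position:** the final pictures put the lens at (0.672, 0.291) and the block at (0.399, 0.244), each within about 2 mm of its tray centre.
- **Level:** both ends are 88–89 mm high, where 89 mm is expected. The top view shows no slope along the bar.
- **Touchdown force:** the largest reading was about 12 N, at a tool height within 0.1 mm of the one I had worked out.
- **Other objects:** the black arm, the glasses case and the cleaner bottle look unmoved in the pictures.
- **Checks that disagreed:** in the last top view the robot covered part of the block, so the block's position comes from the side view. The side view's bar slope and yaw came out wrong because the bar and block merged in the mask, so I relied on the top view for those.

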